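# Find the door catch in the track by touch and hold it down

## Task

The catch of the van locker's sliding door sits in a notch somewhere along the raised aluminium rail of its track. Put a closed fingertip on top of the rail right beside the cover at the robot's right-hand end, run it along the rail's top towards the door until you come to the notch, then press the steel tongue inside the notch all the way down. Finish while still holding it down, so that I can slide the door, and leave the tools and the jar where they lie.

Things in the scene. Friction and masses are not known exactly. Their poses are not given: they have to be found in the camera images.
- track: Fixed aluminium door track on the matting, lying left-right. Origin at table height (z 0) under point rail_start; +y runs along the rail to the left, +x away from the robot, z up. Foot 70 mm wide, up to 18 mm high. On it the bare raised rail: 30 mm wide (x -15 to 15), flat top at z 40 mm, y 0 to 280. Covers 40 mm wide, 48 mm high hide its ends (y -125 to 0 and 280 to 405).
- rail_start (a point): Centre of the rail's top where it comes out of the right-hand cover; axes as the track's. Start the run here: finger's middle 20 to 45 mm along +y from this point, and stay in touch while going +y. The rail has one notch, cut across its full width, 46 mm long in y; its middle is 125 to 225 mm along, different every time and not reported: find it by touch or by eye.
- rail_end (a point): Centre of the rail's top where it goes into the left-hand cover, 280 mm along +y from rail_start. The notch lies between the two. In the notch lies the steel tongue, its top 6 mm below the rail's, so a shut fingertip pressed lightly on the rail drops in and then meets the notch's upright far end. Scuff marks on the rail are only looks.
- door_edge (a point): Top of the near edge of the aluminium door leaf, 16 mm thick (frame 22 mm), that stands fixed in the track from y 410 to 770 mm, 175 mm high.
- tongue (a joint): Downward travel of the spring tongue in the notch: 0 at rest (top 6 mm below the rail's top), 0.008 m fully down (top 14 mm below). Flat steel plate 42 mm long along the rail, 26 mm wide, filling the notch's floor. It starts to move at about 2 N, takes about 6 N fully down against a rigid stop, and springs back when let go.
- trowel: Bystander: notched steel trowel, blade 115 x 280 mm, red handle on top, 67 mm high; lies beyond the track. Origin at the centre of its underside, y along the blade.
- float: Bystander: yellow grout float, 100 x 240 mm, grey handle, 72 mm high; lies beyond the track towards the door. Origin at the centre of its underside, y along its length.
- nippers: Bystander: tile nippers with two blue handles, 220 mm long along y, 60 mm wide, 17 mm high; lie on the robot's side of the track. Origin on the underside near mid-length.
- jar: Bystander: white plastic jar of spacers, 84 mm diameter, 115 mm high; stands beyond the track at the right. Origin at the centre of its underside.

How it is judged:
By the outcome, as a careful person would: the job done as asked, in the order asked, and still so for the second after the job is handed in, while the arm keeps its last pose, push and grip.
It also fails if it takes over 54 s, if anything falls off the work surface, if the arm or the gripper's body presses on something with over 40 N, if the wrist force passes 120 N, or if a joint passes its speed limit or range.

## Robot

A 7-joint arm with a two-finger parallel gripper is mounted at the origin on the work surface. World frame = base frame: x ahead of the robot, y to its left, z up, the work surface at z = 0. Lengths are in mm, angles in rad, forces in N, time in s.
With the tool pointing down it reaches from about 425 to 950 mm from the base axis. Payload 4.7 kg.
Tool frame: the origin (TCP) lies between the finger pads, 19 mm behind the fingertips; this is the grasp point; z points along the fingers, y is the line along which they close (so a half turn about z gives the same grasp; the last joint's range is limited). The gripper opens to 85 mm and grips with 20 to 120 N. Pads are 22 mm wide; open, the fingers measure 114 mm over their backs; the gripper's body (76 mm by 85 mm) begins 54 mm behind the grasp point. The pads swing forward as they close: fully open they stand 13 mm farther back than shut.
Start: joints at [1.123, 0.469, -0.049, 1.532, 0.024, 1.141, -0.082], TCP at [274.544, -616.662, 250.035] pointing down, gripper open.
Joint ranges: [-2.59, 2.59], [-0.33, 1.99], [-1.39, 1.29], [0.1, 2.45], [-1.04, 4.18], [0.21, 1.99], [-2.66, 2.66]. Speed limits (rad/s): [2.57, 2.57, 3.14, 3.14, 3.14, 3.14, 3.14].

## Interface

Orientations are given as a unit quaternion [w, x, y, z].
In Python, from rig import state, read_camera, job_done gives the robot as it stands.
- The arm moves only by the tool servo_tool, never from a script. Its argument "plan" is a list of rows, each an object with "gripper": the closure, from 0 (fully open) to 1 (shut); "travel": the shift along the tool's x, y, z in units of 25 mm (1.0 is 25 mm), a list of three; "rotation": the turn, a rotation vector about the tool's x, y, z in rad, a list of three. In form: [{"gripper": gripper, "travel": [tx, ty, tz], "rotation": [ax, ay, az]}, ...]. A call has 1 to 12 rows; each row shifts and turns the commanded pose from where the row before left it, along the tool's axes as they then stand; what a row does not reach is not made up. A row lasts 1/10 s, in which the tool goes at most 50 mm and 8.59 degrees, less where a joint would pass 70% of its speed; a pose out of reach is approached as far as the arm can. A call is refused whole if a number of a shift passes 1 or a number of a turn 0.15, either way. A call with a gripper value outside its range is refused whole. The fingers move at their own pace and stop on an object; "newtons" is the grip in N (left out, the last holds). Time passes only in rows, so rows that do not move let the fingers close. It gives the time, the measured TCP pose, the force, the opening and the grip force at its end, in the units of the state.
- state(): the state, without advancing time (a new reading comes with each control period).
- read_camera(name): name is "side" or "top"; returns a dict with "img" (384x512x3 uint8, red, green, blue), "K" (3x3 intrinsics, pixels), "R" (3x3) and "t" (3): a world point X has camera coordinates R X + t. Camera axes: x right, y down, z forward; pixel columns grow to the right and rows downward; lengths in mm; the calibration is good to about 2 mm. A picture is of the moment at which its call begins. There is no depth.
- job_done(): hands the job in; it is judged then, once.
The state is a dict: "clock": time; "joints": joint angles; "joint_vel": joint speeds; "joint_torque": joint torques, N m; "eef_pos": TCP position; "ee_rot": TCP orientation; "contact_force": force on the tool from outside, world axes, zero at the start; "moment": the same for the moment, N m; "gripper_width": finger opening in mm; "grasp_force": force on a finger pad.
Only numpy, scipy, OpenCV 4.12 (cv2) and the standard library are available. Lean on these libraries where they do the work, as an engineer would, in place of code of your own. Each camera call takes 0.05 s, during which the arm holds its last target. There are 200 camera calls.

## Working session

There is one attempt and no reset: what is moved stays moved. The work goes in short steps, Python scripts to look and compute and a tool call to move; the robot and the scene stay as the last step left them, time stands still between calls to the robot, and variables do not carry over. Pictures are saved under pics/ and viewed, at most 10 in all, crops included, and the job is handed in when it is done.

Besides the shell and the picture viewer there is one more tool, called after "Emit:" by a JSON object that holds its "method" and its "body". servo_tool: Moves the arm, as the interface text tells. Its arguments: {"type":"object","properties":{"plan":{"type":"array"},"newtons":{"type":"number"}},"required":["plan"]}

```bash
mkdir -p pics; python3 - <<'E'
from rig import state, read_camera
import cv2,pickle
d={}
for n in("top","side"):
    c=read_camera(n);d[n]=c
    cv2.imwrite(f"pics/{n}0.png",c["img"][:,:,::-1]);print(n,c["K"].tolist(),c["R"].round(4).tolist(),c["t"].round(1).tolist())
pickle.dump(d,open("cam.pkl","wb"))
print(state())
E
```

```text
top [[404.54754626643256, 0.0, 256.84976234449425], [0.0, 404.54754626643256, 194.39452934618024], [0.0, 0.0, 1.0]] [[0.0195, -0.9997, 0.013], [-0.998, -0.0202, -0.0594], [0.0597, -0.0118, -0.9981]] [-47.5, 574.0, 929.3]
side [[399.13398040866235, 0.0, 252.0905497255451], [0.0, 399.13398040866235, 189.7250709681662], [0.0, 0.0, 1.0]] [[-0.9653, -0.2609, -0.0054], [-0.1942, 0.7319, -0.6532], [0.1744, -0.6295, -0.7572]] [546.6, 223.7, 861.9]
{'clock': 0.1, 'joints': array([ 1.12312338,  0.46937872, -0.04860963,  1.53359968,  0.02409966,
        1.14100278, -0.08227368]), 'joint_vel': array([-0.00164748, -0.0008458 , -0.00048322, -0.00339044,  0.00063894,
       -0.00035737, -0.00168829]), 'joint_torque': array([ 1.79354764e-03, -5.11515462e+01, -4.66572109e-02, -2.38391036e+01,
        1.07509311e-02,  4.37373601e-03,  2.85869061e-05]), 'eef_pos': array([ 274.29736457, -616.20114422,  249.0436105 ]), 'ee_rot': array([-8.75429811e-04,  9.78151073e-01,  2.07893400e-01, -2.15101910e-04]), 'contact_force': array([-0.24421441, -0.30613397,  1.0299979 ]), 'moment': array([-0.07584747,  0.03265785, -0.03229048]), 'grasp_force': 0.0, 'gripper_width': 85.32381448887304}
```

View pics/top0.png

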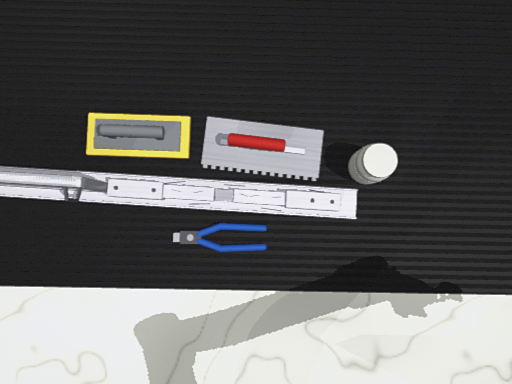

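View pics/side0.png

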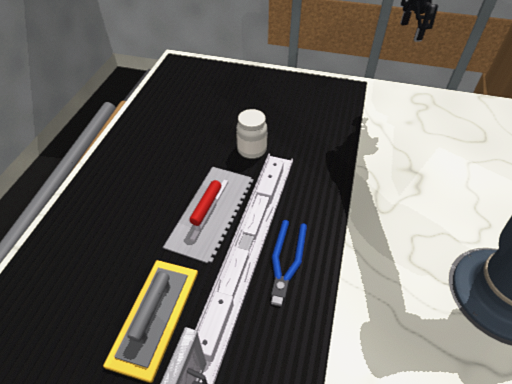

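The top view shows the track running across rows 175–215. The right cover spans columns ~286–340, the left cover ~107–163, and there is a grey patch at (224,195), probably the notch. I'll enlarge it.

```bash
python3 - <<'E'
import cv2
im=cv2.imread("pics/top0.png")[165:225,90:370]
cv2.imwrite("pics/crop.png",cv2.resize(im[:,60:],None,fx=3.6,fy=3.6,interpolation=cv2.INTER_CUBIC))
E
cat > h.py <<'E'
import numpy as np,pickle
d=pickle.load(open("cam.pkl","rb"))
def ray(n,u,v,z):
    c=d[n];r=c["R"].T@np.linalg.inv(c["K"])@[u,v,1];o=-c["R"].T@c["t"]
    return o+r*(z-o[2])/r[2]
E
```

```text
(no output)
```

View pics/crop.png

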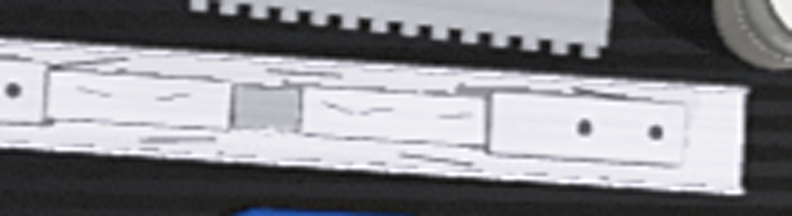

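The crop shows the right cover edge at x≈487 (rows 92–148), the left cover edge at x≈46 (rows 63–122), and the grey notch at x 231–301 (rows 84–131).

```bash
python3 - <<'E'
from h import *
f=lambda x,y,z:ray("top",150+x/3.6,165+y/3.6,z)
s=f(487,120,44);e=f(46,92.5,44)
print("start",s,"end",e,"len",np.linalg.norm(e-s))
a=f(301,109,40);b=f(231,106,40);u=(e-s)/np.linalg.norm(e-s)
print("notch",a,b,(a-s)@u,(b-s)@u,"u",u)
print("side start",ray("side",272,203,44), "railwidth",f(400,88,40),f(400,140,40))
# yaw of tool x and y
from scipy.spatial.transform import Rotation as R
w,x,y,z=[-8.75e-4,.978151,.207893,-2.15e-4]
print(R.from_quat([x,y,z,w]).as_matrix().round(4))
E
```

```text
start [ 565.58283983 -100.62752561   44.        ] end [577.339544   177.75522293  44.        ] len 278.6308934443345
notch [570.39693657  17.15016782  40.        ] [571.40511482  61.5066489   40.        ] 117.87593084765189 162.23544826711904 u [0.04219455 0.99910941 0.        ]
side start [537.24079048 -79.71529368  44.        ] railwidth [585.01960727 -45.35633653  40.        ] [551.99240538 -45.97827901  40.        ]
[[ 9.136e-01  4.067e-01 -8.000e-04]
 [ 4.067e-01 -9.136e-01  1.600e-03]
 [-1.000e-04 -1.800e-03 -1.000e+00]]
```

Emit:
{"method": "servo_tool", "body": {"plan": [{"gripper": 1,"travel": [0.5,-0.4,0],"rotation": [0,0,0]},{"gripper": 1,"travel": [1,-0.78,0],"rotation": [0,0,0]},{"gripper": 1,"travel": [1,-0.78,0],"rotation": [0,0,0]},{"gripper": 1,"travel": [1,-0.78,0],"rotation": [0,0,0]},{"gripper": 1,"travel": [1,-0.78,0],"rotation": [0,0,0]},{"gripper": 1,"travel": [1,-0.78,0],"rotation": [0,0,0]},{"gripper": 1,"travel": [1,-0.78,0],"rotation": [0,0,0]},{"gripper": 1,"travel": [1,-0.78,0],"rotation": [0,0,0]},{"gripper": 1,"travel": [1,-0.78,0],"rotation": [0,0,0]},{"gripper": 1,"travel": [1,-0.78,0],"rotation": [0,0,0]},{"gripper": 1,"travel": [1,-0.78,0],"rotation": [0,0,0]},{"gripper": 1,"travel": [1,-0.78,0],"rotation": [0,0,0]}], "newtons": 60}}

```text
clock: 1.3
eef_pos: [446.2, -292.0, 250.0]
ee_rot: [-0.0, 0.978, 0.208, -0.0]
contact_force: [0.3, 0.8, 0.7]
gripper_width: 0.3
grasp_force: 0.0
```

Emit:
{"method": "servo_tool", "body": {"plan": [{"gripper": 1,"travel": [1,-0.78,0],"rotation": [0,0,0]},{"gripper": 1,"travel": [1,-0.78,0],"rotation": [0,0,0]},{"gripper": 1,"travel": [1,-0.78,0],"rotation": [0,0,0]},{"gripper": 1,"travel": [1,-0.78,0],"rotation": [0,0,0]},{"gripper": 1,"travel": [1,-0.78,0],"rotation": [0,0,0]},{"gripper": 1,"travel": [1,-0.78,0],"rotation": [0,0,0]},{"gripper": 1,"travel": [0.5,-0.39,0],"rotation": [0,0,0]},{"gripper": 1,"travel": [0,0,0],"rotation": [0,0,0.115]},{"gripper": 1,"travel": [0,0,0],"rotation": [0,0,0.115]},{"gripper": 1,"travel": [0,0,0],"rotation": [0,0,0.115]},{"gripper": 1,"travel": [0,0,0],"rotation": [0,0,0.115]},{"gripper": 1,"travel": [0,0,0],"rotation": [0,0,0]}]}}

```text
clock: 2.5
eef_pos: [542.2, -111.5, 249.9]
ee_rot: [-0.0, 1.0, -0.02, -0.0]
contact_force: [0.3, 0.6, -0.1]
gripper_width: -0.1
grasp_force: 0.0
```

Emit:
{"method": "servo_tool", "body": {"plan": [{"gripper": 1,"travel": [0.46,-0.89,0],"rotation": [0,0,0]},{"gripper": 1,"travel": [0.46,-0.89,0],"rotation": [0,0,0]},{"gripper": 1,"travel": [0,0,1],"rotation": [0,0,0]},{"gripper": 1,"travel": [0,0,1],"rotation": [0,0,0]},{"gripper": 1,"travel": [0,0,1],"rotation": [0,0,0]},{"gripper": 1,"travel": [0,0,1],"rotation": [0,0,0]},{"gripper": 1,"travel": [0,0,1],"rotation": [0,0,0]},{"gripper": 1,"travel": [0,0,1],"rotation": [0,0,0]},{"gripper": 1,"travel": [0,0,0.6],"rotation": [0,0,0]},{"gripper": 1,"travel": [0,0,0],"rotation": [0,0,0]},{"gripper": 1,"travel": [0,0,0],"rotation": [0,0,0]}]}}

```text
clock: 3.6
eef_pos: [568.0, -69.0, 85.5]
ee_rot: [-0.0, 1.0, -0.02, 0.0]
contact_force: [0.2, 0.4, -0.4]
gripper_width: 0.1
grasp_force: 0.0
```

```bash
python3 - <<'E'
from rig import state, read_camera
import cv2,numpy as np
s=state();print(s["eef_pos"],s["ee_rot"],s["contact_force"])
o=[]
for n in("top","side"):
    c=read_camera(n)
    p=c["K"]@(c["R"]@[567,-68,40]+c["t"]);u,v=(p[:2]/p[2]).astype(int);print(n,u,v)
    im=cv2.resize(c["img"][v-50:v+50,u-65:u+65,::-1],None,fx=3,fy=3,interpolation=cv2.INTER_CUBIC);o.append(im)
cv2.imwrite("pics/b.png",np.hstack(o))
E
```

```text
[568.00066966 -68.98795741  85.54957834] [-4.72322563e-05  9.99798663e-01 -2.00623054e-02  3.66997138e-04] [ 0.15068813  0.41965735 -0.39901792]
top 270 197
side 258 205
```

View pics/b.png

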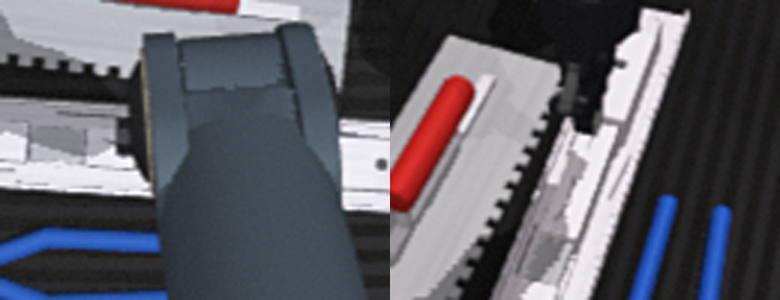

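The picture shows the shut fingertip directly above the rail, just left of the right cover. In the side crop the tip is at about (585,130). Now I'll lower it gently.

Emit:
{"method": "servo_tool", "body": {"plan": [{"gripper": 1,"travel": [0,0,0.5],"rotation": [0,0,0]},{"gripper": 1,"travel": [0,0,0.3],"rotation": [0,0,0]},{"gripper": 1,"travel": [0,0,0.12],"rotation": [0,0,0]},{"gripper": 1,"travel": [0,0,0.04],"rotation": [0,0,0]},{"gripper": 1,"travel": [0,0,0.04],"rotation": [0,0,0]},{"gripper": 1,"travel": [0,0,0],"rotation": [0,0,0]},{"gripper": 1,"travel": [0,0,0],"rotation": [0,0,0]}]}}

```text
clock: 4.4
eef_pos: [567.8, -69.3, 60.2]
ee_rot: [0.0, 1.0, -0.021, 0.0]
contact_force: [-0.9, -0.0, 0.4]
gripper_width: 0.3
grasp_force: 0.0
```

Emit:
{"method": "servo_tool", "body": {"plan": [{"gripper": 1,"travel": [0,0,0.04],"rotation": [0,0,0]},{"gripper": 1,"travel": [0,0,0.04],"rotation": [0,0,0]},{"gripper": 1,"travel": [0,0,0],"rotation": [0,0,0]}]}}

```text
clock: 4.7
eef_pos: [567.9, -69.3, 58.8]
ee_rot: [0.0, 1.0, -0.021, 0.0]
contact_force: [-0.7, 0.9, 4.9]
gripper_width: -0.1
grasp_force: 2.7
```

Emit:
{"method": "servo_tool", "body": {"plan": [{"gripper": 1,"travel": [0,0,0.02],"rotation": [0,0,0]},{"gripper": 1,"travel": [0,-0.1,0],"rotation": [0,0,0]},{"gripper": 1,"travel": [0,-0.1,0],"rotation": [0,0,0]},{"gripper": 1,"travel": [0,-0.1,0],"rotation": [0,0,0]},{"gripper": 1,"travel": [0,-0.1,0],"rotation": [0,0,0]},{"gripper": 1,"travel": [0,-0.1,0],"rotation": [0,0,0]},{"gripper": 1,"travel": [0,-0.1,0],"rotation": [0,0,0]},{"gripper": 1,"travel": [0,-0.1,0],"rotation": [0,0,0]},{"gripper": 1,"travel": [0,-0.1,0],"rotation": [0,0,0]}]}}

```text
clock: 5.6
eef_pos: [569.7, -51.6, 58.8]
ee_rot: [0.001, 1.0, -0.021, 0.001]
contact_force: [-0.0, -4.8, 5.8]
gripper_width: -0.1
grasp_force: 3.1
```

Emit:
{"method": "servo_tool", "body": {"plan": [{"gripper": 1,"travel": [-0.01,-0.15,0],"rotation": [0,0,0]},{"gripper": 1,"travel": [-0.01,-0.15,0],"rotation": [0,0,0]},{"gripper": 1,"travel": [-0.01,-0.15,0],"rotation": [0,0,0]},{"gripper": 1,"travel": [-0.01,-0.15,0],"rotation": [0,0,0]},{"gripper": 1,"travel": [-0.01,-0.15,0],"rotation": [0,0,0]},{"gripper": 1,"travel": [-0.01,-0.15,0],"rotation": [0,0,0]},{"gripper": 1,"travel": [0,-0.15,0],"rotation": [0,0,0]},{"gripper": 1,"travel": [0,-0.15,0],"rotation": [0,0,0]}]}}

```text
clock: 6.4
eef_pos: [569.5, -21.5, 58.8]
ee_rot: [0.001, 1.0, -0.021, 0.001]
contact_force: [0.7, -4.7, 6.3]
gripper_width: -0.1
grasp_force: 3.2
```

Emit:
{"method": "servo_tool", "body": {"plan": [{"gripper": 1,"travel": [0,-0.15,0],"rotation": [0,0,0]},{"gripper": 1,"travel": [0,-0.15,0],"rotation": [0,0,0]},{"gripper": 1,"travel": [0,-0.15,0],"rotation": [0,0,0]},{"gripper": 1,"travel": [0,-0.15,0],"rotation": [0,0,0]},{"gripper": 1,"travel": [0,-0.15,0],"rotation": [0,0,0]},{"gripper": 1,"travel": [0,-0.15,0],"rotation": [0,0,0]},{"gripper": 1,"travel": [0,-0.15,0],"rotation": [0,0,0]},{"gripper": 1,"travel": [0,-0.15,0],"rotation": [0,0,0]}]}}

```text
clock: 7.2
eef_pos: [570.7, 8.3, 58.8]
ee_rot: [0.001, 1.0, -0.021, 0.001]
contact_force: [-0.5, -4.1, 7.9]
gripper_width: -0.3
grasp_force: 3.4
```

Emit:
{"method": "servo_tool", "body": {"plan": [{"gripper": 1,"travel": [0,-0.1,0],"rotation": [0,0,0]},{"gripper": 1,"travel": [0,-0.1,0],"rotation": [0,0,0]},{"gripper": 1,"travel": [0,-0.1,0],"rotation": [0,0,0]},{"gripper": 1,"travel": [0,-0.1,0],"rotation": [0,0,0]}]}}

```text
clock: 7.6
eef_pos: [571.1, 18.2, 58.8]
ee_rot: [0.002, 1.0, -0.021, 0.001]
contact_force: [-0.7, -5.3, 7.0]
gripper_width: 0.2
grasp_force: 3.3
```

Emit:
{"method": "servo_tool", "body": {"plan": [{"gripper": 1,"travel": [0,-0.1,0],"rotation": [0,0,0]},{"gripper": 1,"travel": [0,-0.1,0],"rotation": [0,0,0]},{"gripper": 1,"travel": [0,-0.1,0],"rotation": [0,0,0]},{"gripper": 1,"travel": [0,-0.1,0],"rotation": [0,0,0]}]}}

```text
clock: 8.0
eef_pos: [570.0, 31.3, 57.4]
ee_rot: [-0.0, 1.0, -0.02, -0.0]
contact_force: [0.3, -0.2, -0.9]
gripper_width: -0.1
grasp_force: 0.0
```

Emit:
{"method": "servo_tool", "body": {"plan": [{"gripper": 1,"travel": [0,-0.08,0],"rotation": [0,0,0]},{"gripper": 1,"travel": [0,-0.08,0],"rotation": [0,0,0]}]}}

```text
clock: 8.2
eef_pos: [570.2, 35.2, 57.3]
ee_rot: [-0.0, 1.0, -0.02, -0.0]
contact_force: [0.9, 0.1, 0.4]
gripper_width: 0.2
grasp_force: 0.0
```

It dropped in at y≈31, which fits the camera's notch position (17–61 mm). I'll centre it and press.

Emit:
{"method": "servo_tool", "body": {"plan": [{"gripper": 1,"travel": [0,-0.08,0],"rotation": [0,0,0]},{"gripper": 1,"travel": [0,-0.08,0],"rotation": [0,0,0]},{"gripper": 1,"travel": [0,0,0.1],"rotation": [0,0,0]},{"gripper": 1,"travel": [0,0,0.1],"rotation": [0,0,0]},{"gripper": 1,"travel": [0,0,0.08],"rotation": [0,0,0]},{"gripper": 1,"travel": [0,0,0],"rotation": [0,0,0]}]}}

```text
clock: 8.8
eef_pos: [570.6, 38.8, 50.5]
ee_rot: [-0.0, 1.0, -0.021, 0.0]
contact_force: [-0.6, 0.5, 3.2]
gripper_width: 0.1
grasp_force: 1.4
```

Emit:
{"method": "servo_tool", "body": {"plan": [{"gripper": 1,"travel": [0,0,0.08],"rotation": [0,0,0]},{"gripper": 1,"travel": [0,0,0.08],"rotation": [0,0,0]},{"gripper": 1,"travel": [0,0,0.08],"rotation": [0,0,0]},{"gripper": 1,"travel": [0,0,0.04],"rotation": [0,0,0]},{"gripper": 1,"travel": [0,0,0],"rotation": [0,0,0]}]}}

```text
clock: 9.3
eef_pos: [570.7, 38.8, 44.7]
ee_rot: [0.0, 1.0, -0.021, 0.0]
contact_force: [-3.3, 0.1, 13.3]
gripper_width: -0.2
grasp_force: 6.5
```

Emit:
{"method": "servo_tool", "body": {"plan": [{"gripper": 1,"travel": [0,0,0.03],"rotation": [0,0,0]},{"gripper": 1,"travel": [0,0,0],"rotation": [0,0,0]},{"gripper": 1,"travel": [0,0,0],"rotation": [0,0,0]},{"gripper": 1,"travel": [0,0,0],"rotation": [0,0,0]}]}}

```text
clock: 9.7
eef_pos: [570.7, 38.8, 44.6]
ee_rot: [0.0, 1.0, -0.021, 0.0]
contact_force: [-5.5, -0.1, 17.1]
gripper_width: 0.2
grasp_force: 8.8
```

The tip sits 14.2 mm below the rail top, against the rigid stop at 17 N. The tongue is fully down and being held.

```bash
python3 -c "
from rig import job_done;print(job_done())"
```

```text
the job is handed in; nothing more can be done
None
```

I ran the shut fingertip along the rail from about 32 mm beside the right cover until it dropped into the notch (middle about 140 mm along), then pressed the tongue to its stop; the arm is holding it there with about 17 N, and the tools and jar were not touched.

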